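Seat a welded test piece on the test anvil and hold the hardness probe on its marked spot

TASK

Pick up the steel test piece by its welded-on square tube and lower it onto the test anvil, both holes over the two locating pins, until the plate rests flush; set it down, do not drop it, and let go. Then take the blue hardness probe out of its stand and hold it upright with its brass tip inside the white painted ring on the plate, pressing lightly so that the spring tip goes about half way in and never right to its stop. Finish while holding it there, the plate still flush, and leave the jar, the pliers and the other coupon alone.

Things in the scene. Friction and masses are not known exactly. Their poses are not given: they have to be found in the camera images.
- anvil: fixed heavy steel block, 110 (x) x 160 (y) x 30 (z) mm, grey ground top with brass-coloured rims round two pins; origin at the centre of its underside, z up. The test piece is seated when its own frame has the same x, y and yaw as this one and its origin lies 30 mm above this origin.
- round_pin (a point): foot of the round bullet-nosed pin, 10 mm diameter, 14 mm high, on the anvil's top face (anvil frame 5, -52, 30 mm); goes through point round_hole
- diamond_pin (a point): foot of the relieved (diamond) pin, 8.6 x 5 mm, 13 mm high, tapered top, on the anvil's top face (anvil frame 20, 52, 30 mm); goes through point diamond_hole
- test_piece: loose dark steel plate 90 (x) x 140 (y) x 6 (z) mm, 0.5 to 0.85 kg, two 12 mm through holes near its short edges; a square tube stub, 30 x 30 mm, 40 mm high, is welded upright on its centre, faces along plate x and y (weld bead 4 mm at the foot). Origin at the centre of the underside, z up. Starts flat on the worktop. Fits the pins one way round only
- round_hole (a point): centre of one hole, at the plate's underside (plate frame 5, -52, 0 mm)
- diamond_hole (a point): centre of the other hole, at the plate's underside (plate frame 20, 52, 0 mm)
- stub_top (a point): centre of the open top of the square tube stub, 46 mm above the plate's underside; grip the stub here from above
- mark (a point): centre of the white painted ring (17 mm outside, 12 mm inside, small white dot in the middle) on the plate's top face (plate frame -12, 36, 6 mm)
- probe_stand: fixed round stand, foot 80 mm across, with an upright grey socket, 40 mm across at its rim, rim 60 mm above the worktop; the probe hangs in its 19.6 mm bore by its flange and is drawn straight up about 50 mm to clear it; origin under its centre
- probe: loose cordless hardness probe, about 0.17 kg, 138 mm long, upright in the stand at the start, origin 15 mm above the worktop. Origin at the end of the tip when fully out, z up along the probe. Brass tip 6 mm diameter stands 11 mm out; steel nose 16 mm diameter; flange 30 mm diameter at 45 to 50 mm; blue barrel 24 mm diameter at 50 to 138 mm
- probe_grip (a point): point on the probe's axis amid the grip ribs, 95 mm above the probe's origin; grip the barrel here from above (held here, the fingers stay above the stub)
- probe_point (a point): end face of the brass spring tip; moves in with the tip
- probe_tip (a joint): how far the spring tip is pushed in: 0 fully out, 0.010 m at its stop; starts to move at 2.4 N and takes 0.6 N more per mm (5.4 N half way)
- stub_coupon: loose bystander, leave alone: dark plate 90 x 108 mm with a square tube stub 40 mm high, no holes and no ring
- gel_jar_blue: loose bystander, leave alone: white open jar with blue gel, 92 mm across and 92 mm high
- mig_pliers: loose bystander, leave alone: pliers with blue handles, 68 x 225 x 21 mm
Mind the look-alikes: they are no part of the job. What is shaped like the probe but red is not meant. What is shaped like the test_piece but orange is not meant.

How it is judged (in metres and radians):
On the way:
1. the test piece rests flush on the anvil, both holes over their pins, let go (z of test_piece in the frame of anvil below 0.0315 m and distance between round_hole and round_pin below 0.003 m and distance between diamond_hole and diamond_pin below 0.003 m and angle between the z axis of test_piece and the z axis of anvil, either way round below 0.02 rad and contact force between test_piece and the fingers below 0.1 N), for 0.2 s.
At the end, for the whole second after the job is handed in: Probe held at rest by the fingers, within 0.1 rad of upright, its point within 6 mm of the ring centre, tip pushed in 2.5 to 7.5 mm, pressing with 2.5 to 10 N; each hole within 3 mm of its pin's foot, plate level within 0.02 rad and not touched by the robot (distance between round_hole and round_pin below 0.003 m and distance between diamond_hole and diamond_pin below 0.003 m and angle between the z axis of test_piece and the z axis of anvil, either way round below 0.02 rad and distance between probe_point and mark below 0.006 m and angle between probe's own z axis and vertical below 0.1 rad and value of joint probe_tip between 0.0025 and 0.0075 m and contact force between probe and test_piece between 2.5 and 10 N and contact force between probe and the fingers above 1 N and contact force between probe and anvil below 0.1 N and contact force between the arm and test_piece below 0.1 N and linear speed of probe below 0.02 m/s); the arm keeps its last pose, push and grip.
It fails at once if the test piece is dropped or flung (contact force between test_piece and the fingers below 0.1 N and linear speed of test_piece above 0.4 m/s).
It fails at once if the spring tip is pushed to its stop (value of joint probe_tip above 0.0095 m).
It fails at once if a bystander is pushed out of its place (distance of any of stub_coupon, gel_jar_blue, mig_pliers from where it was at the start of the episode above 0.02 m).
It also fails if it takes over 61 s, if anything falls off the work surface, if the arm or the gripper's body presses on something with over 40 N, if the wrist force passes 120 N, or if a joint passes its speed limit or range.

ROBOT

A 7-joint arm with a two-finger parallel gripper is mounted at the origin on a cart in front of the work surface, level with it; the furniture and walls round the work are solid. World frame = base frame: x ahead of the robot, y to its left, z up, the work surface at z = 0. Lengths are in mm, angles in rad, forces in N, time in s.
With the tool pointing down it reaches from about 350 to 900 mm from the base axis. Payload 19.9 kg.
Tool frame: the origin (TCP) lies on the centre line of the jaws, within the pads' length; the fingertips stand 17 mm ahead of it and the grasp point (between the pads) lies 2 mm behind it; z points along the fingers, y is the line along which they close (so a half turn about z gives the same grasp; the last joint's range is limited). The gripper opens to 94 mm and grips with 3 to 60 N. Pads are 16 mm wide; open, the fingers measure 119 mm over their backs; the gripper's body (75 mm by 177 mm) begins 78 mm behind the grasp point.
Start: joints at [0.767, 0.417, -0.01, 1.614, 0.005, 1.111, -0.053], TCP at [431.377, -452.232, 222.425] pointing down, gripper open.
Joint ranges: [-2.81, 2.81], [-0.39, 2.02], [-1.27, 1.25], [0.06, 2.57], [-1.19, 4.33], [0.19, 2], [-2.82, 2.82]. Speed limits (rad/s): [1.89, 1.89, 2.39, 2.39, 3.01, 3.01, 3.01].

INTERFACE

Orientations are given as [roll, pitch, yaw] about the fixed x, y, z axes, in that order (R = Rz(yaw) Ry(pitch) Rx(roll)).
In Python, from station import * gives the robot as it stands.
- The arm moves only by the tool arm_command, never from a script. Its argument "rows" is text: rows parted by semicolons, each of 7 numbers parted by spaces: the turn, a rotation vector about the tool's x, y, z in units of 5 degrees (1.0 is 5 degrees), then the shift along the tool's x, y, z in units of 30 mm (1.0 is 30 mm), then the closure, from 0 (fully open) to 1 (shut). In form: rx ry rz tx ty tz claw; .... A call has 1 to 8 rows; each row shifts and turns the commanded pose from where the row before left it, along the tool's axes as they then stand; what a row does not reach is not made up. A row lasts 1/12 s, in which the tool goes at most 41.7 mm and 7.16 degrees, less where a joint would pass 70% of its speed; a pose out of reach is approached as far as the arm can. A call is refused whole if a number of a shift passes 1 or a number of a turn 1, either way. A call with a gripper value outside its range is refused whole. The fingers move at their own pace and stop on an object; the grip force is fixed at half the most. Time passes only in rows, so rows that do not move let the fingers close. It gives the time, the measured TCP pose, the force, the opening and the grip force at its end, in the units of the state.
- sense(): the state, without advancing time (a new reading comes with each control period).
- read_camera(name): name is "scene" or "top" or "wrist"; returns (picture, depth): 480x640x3 uint8, blue, green, red; 480x640 float32, mm along the optical axis (not along the pixel's ray), 0 where there is no reading.
- camera_model(name): a dict with "fx", "fy", "cx", "cy" (pixels), "R" (3x3) and "t" (3): a world point X has camera coordinates R X + t; the wrist camera has in their place "T_tool_cam" (4x4, takes a point from camera to tool coordinates, whose origin is the TCP and whose axes are the flange's). Camera axes: x right, y down, z forward; pixel columns grow to the right and rows downward; lengths in mm; the calibration is good to about 2 mm. A picture is of the moment at which its call begins: read the wrist's pose just before it. camera_model takes no time and is no camera call.
- sign_off(): hands the job in; it is judged then, once.
The state is a dict: "clock": time; "q": joint angles; "qvel": joint speeds; "effort": joint torques, N m; "tcp_pos": TCP position; "tool_rot": TCP orientation; "contact_force": force on the tool from outside, world axes, zero at the start; "moment": the same for the moment, N m; "gripper_width": finger opening in mm; "grasp_force": force on a finger pad.
Only numpy, scipy, OpenCV 4.12 (cv2) and the standard library are available. Lean on these libraries where they do the work, as an engineer would, in place of code of your own. Each camera call takes 0.05 s, during which the arm holds its last target. There are 200 camera calls.

## Working session

There is one attempt and no reset: what is moved stays moved. The work goes in short steps, Python scripts to look and compute and a tool call to move; the robot and the scene stay as the last step left them, time stands still between calls to the robot, and variables do not carry over. Pictures are saved under pics/ and viewed, at most 10 in all, crops included, and the job is handed in when it is done.

Besides the shell and the picture viewer there is one more tool, called after ">>>" as a command line: name --argument value ..., lists and objects as JSON in quotes. arm_command: Moves the arm, as the interface text tells. Its arguments: {"type":"object","properties":{"rows":{"type":"string"}},"required":["rows"]}

```bash
ls; mkdir -p pics
python3 - <<'E'
from station import *
import cv2,numpy as np
for n in ("scene","top"):
    p,d=read_camera(n); cv2.imwrite(f"pics/{n}0.png",p); np.savez(f"{n}0.npz",p=p,d=d)
    print(n,camera_model(n))
print(camera_model("wrist"));print(sense())
E
```

```text
pics
scene {'fx': 508.21334030500526, 'fy': 508.21334030500526, 'cx': 315.86835011148526, 'cy': 246.23154206594793, 'R': array([[-0.49457387, -0.86894161, -0.01836175],
       [-0.48061884,  0.2910332 , -0.82722742],
       [ 0.72415621, -0.40030007, -0.56156713]]), 't': array([210.34738277, 364.68798028, 950.70801546])}
top {'fx': 609.6526209498048, 'fy': 609.6526209498048, 'cx': 319.0248377457999, 'cy': 229.02105831538694, 'R': array([[ 0.02309182, -0.99972213,  0.00473564],
       [-0.99161913, -0.02350643, -0.12703917],
       [ 0.12711519, -0.00176239, -0.9918864 ]]), 't': array([ -95.64263501,  558.2663644 , 1737.1345584 ])}
{'fx': 358.63216693557996, 'fy': 358.63216693557996, 'cx': 320.0508479558749, 'cy': 241.29170540543493, 'T_tool_cam': array([[-2.27877024e-04, -9.60597984e-01, -2.77941472e-01,
         8.21285448e+01],
       [ 9.99999834e-01, -3.65893015e-04,  4.44694725e-04,
        -6.75635667e-01],
       [-5.28869700e-04, -2.77941325e-01,  9.60597908e-01,
        -1.63031451e+02],
       [ 0.00000000e+00,  0.00000000e+00,  0.00000000e+00,
         1.00000000e+00]])}
{'clock': 0.1, 'q': array([ 0.76748841,  0.41789771, -0.01029451,  1.61412563,  0.00468572,
        1.11070191, -0.05299467]), 'qvel': array([-0.00108134, -0.00058602,  0.00165141, -0.00156712,  0.00021762,
        0.00101005, -0.00053857]), 'effort': array([ 3.34177475e-04, -8.52586913e+01,  6.39665835e-01, -4.26696754e+01,
       -4.89027263e-02,  1.63050316e-02,  2.50037874e-04]), 'tcp_pos': array([ 431.15860533, -452.01252832,  221.89331298]), 'tool_rot': array([-3.14048657e+00,  7.69719966e-05,  7.61807220e-01]), 'contact_force': array([0.4854414 , 0.23336325, 0.83735223]), 'moment': array([-0.00439617, -0.03190995,  0.00654844]), 'grasp_force': 0.0, 'gripper_width': 94.05091116026718}
```

View pics/top0.png

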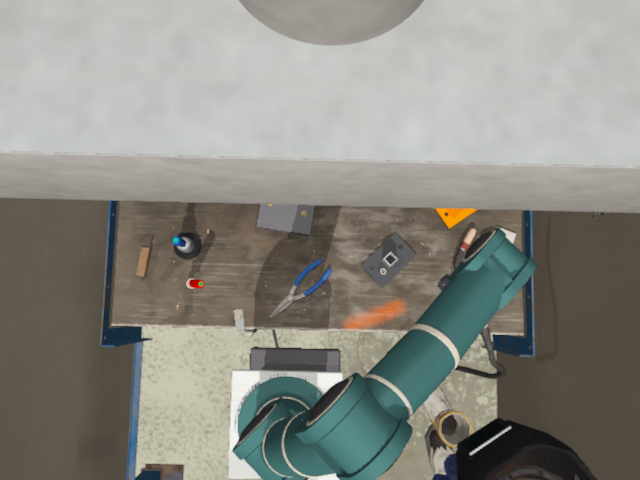

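View pics/scene0.png

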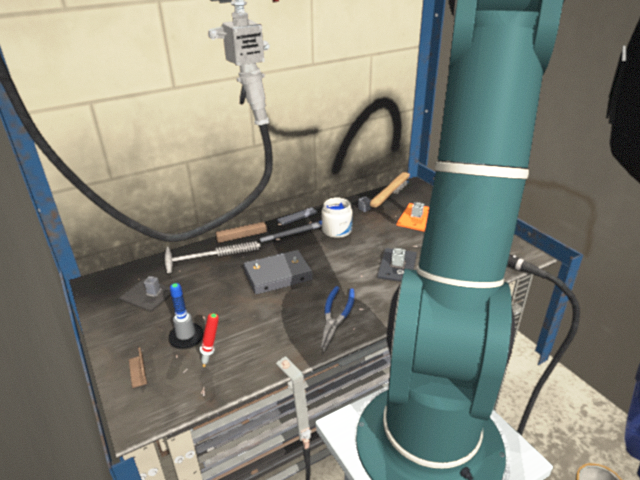

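The top view shows the test piece (stub ~(390,259), ring ~(383,271)), the anvil ~(287,217), the blue probe ~(180,241) and the pliers ~(300,290). The scene view shows the jar (337,217) behind the anvil (278,270), with the coupon at (150,290).

```bash
cat > h.py <<'E'
from station import *
import cv2,numpy as np
from scipy.spatial.transform import Rotation as Ro
def grab(n,name):
    s=sense(); p,d=read_camera(n); cv2.imwrite(f"pics/{name}.png",p)
    np.savez(name+".npz",p=p,d=d,pos=s["tcp_pos"],rot=s["tool_rot"]); return p,d
def cam(n,name=None):
    m=camera_model(n); K=np.array([[m["fx"],0,m["cx"]],[0,m["fy"],m["cy"]],[0,0,1]])
    if n!="wrist": return K,m["R"].T,-m["R"].T@m["t"]
    z=np.load(name+".npz"); R=Ro.from_euler("xyz",z["rot"]).as_matrix(); T=m["T_tool_cam"]
    return K,R@T[:3,:3],R@T[:3,3]+z["pos"]
def ray(c,uv,z):
    K,R,C=c; d=R@np.linalg.solve(K,[uv[0],uv[1],1]); return C+d*(z-C[2])/d[2]
def proj(c,X):
    K,R,C=c; v=K@(R.T@(np.asarray(X)-C)); return v[:2]/v[2]
def plan(pos,yaw):
    "from the measured pose to a TCP target, tool down with yaw: tool-frame shift in 30 mm, turn in 5 deg"
    s=sense(); R=Ro.from_euler("xyz",s["tool_rot"]); T=Ro.from_euler("xyz",[np.pi,0,yaw])
    print("turn",np.round((R.inv()*T).as_rotvec()/np.radians(5),3),"shift(cur axes)",np.round(R.inv().apply(np.array(pos)-s["tcp_pos"])/30,3),"shift(target axes)",np.round(T.inv().apply(np.array(pos)-s["tcp_pos"])/30,3))
E
python3 - <<'E'
from h import *
t=cam("top");s=cam("scene")
print("C",t[2],s[2])
for n,uv,z in [("stub",(390,259),46),("ring",(383,271),6),("anvA",(258,228),30),("anvB",(311,234),30),("probe",(177,239),153)]: print("top",n,ray(t,uv,z).round(1))
for n,uv,z in [("stub",(399,251),46),("probe",(175,287),153),("anvBL",(244,258),30),("anvBR",(301,251),30),("anvFR",(312,265),30),("anvFL",(250,279),30),("jar",(337,203),92)]: print("sc",n,ray(s,uv,z).round(1))
p=cv2.imread("pics/scene0.png")[185:325,80:460]
cv2.imwrite("pics/c1.png",cv2.resize(p,None,fx=2.1,fy=2.1,interpolation=cv2.INTER_CUBIC))
E
```

```text
C [ 334.97998325  -79.4317069  1794.41476142] [-409.1528749   457.21176663  839.42861548]
top stub [ 477.  -288.5   46. ]
top ring [ 444.5 -273.1    6. ]
top anvA [559.9  95.5  30. ]
top anvB [545.9 -59.5  30. ]
top probe [509.  301.2 153. ]
sc stub [ 476.3 -291.    46. ]
sc probe [497.5 307.2 153. ]
sc anvBL [687.1  78.2  30. ]
sc anvBR [635.5 -72.4  30. ]
sc anvFR [561.9 -66.4  30. ]
sc anvFL [591.5 101.9  30. ]
sc jar [ 721.9 -243.5   92. ]
```

View pics/c1.png

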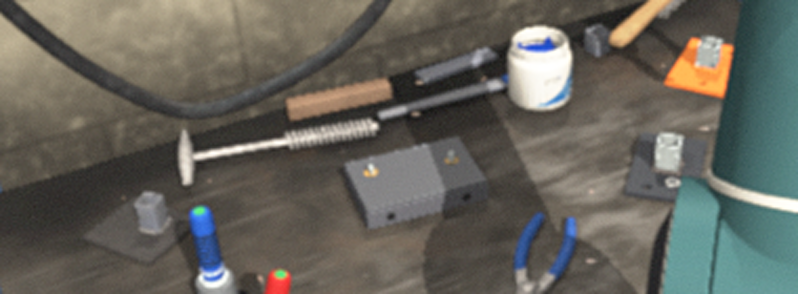

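Crop: the anvil pins are at scene pixels ~(257,267) and (295,260). Next I move over the test piece, which has yaw ≈46°, so the tool is already aligned.

>>> arm_command --rows "0 0 0 .8 -.48 0 0;0 0 0 .8 -.48 0 0;0 0 0 .8 -.48 0 0;0 0 0 .8 -.48 0 0;0 0 0 .8 -.48 0 0;0 0 0 .8 -.48 0 0;0 0 0 0 0 0 0;0 0 0 0 0 0 0"

```text
clock: 0.77
tcp_pos: [476.4, -289.0, 222.4]
tool_rot: [-3.141, -0.0, 0.764]
contact_force: [0.1, -0.8, 0.1]
gripper_width: 93.9
grasp_force: 0.0
```

Run:
```python
from h import *
p,d=grab("wrist","w1"); grab("scene","s1")
s=sense();print(s["clock"],s["tcp_pos"],s["tool_rot"],s["q"])
c=cam("wrist","w1"); print(proj(c,[477,-289,46]),proj(c,[444.5,-273,6]))
print(d[::80,::80].round())
```

```text
0.8667 [ 475.61184979 -291.02126488  222.32421651] [-3.14145565e+00  4.11644834e-04  7.61183876e-01] [ 0.55827356  0.2992298  -0.07828909  1.78229401  0.02680783  1.06134666
 -0.33924497]
[321.1094826  225.00780119] [289.73889936 227.48257888]
[[ 335.  336.  336.  336.  335.  335.  260.  337.]
 [ 354.  342.  342.  355.  355.  355.  355.  353.]
 [ 376.  377.  377.  377.  376.  376.  376.  377.]
 [ 520.  401.  402.  402.  395.  401.  400.  385.]
 [ 426.  773. 1279.  428.  426.  428.  408.  428.]
 [  69.   71.   77.   78.   78.   77.   77.   72.]]
```

View pics/w1.png

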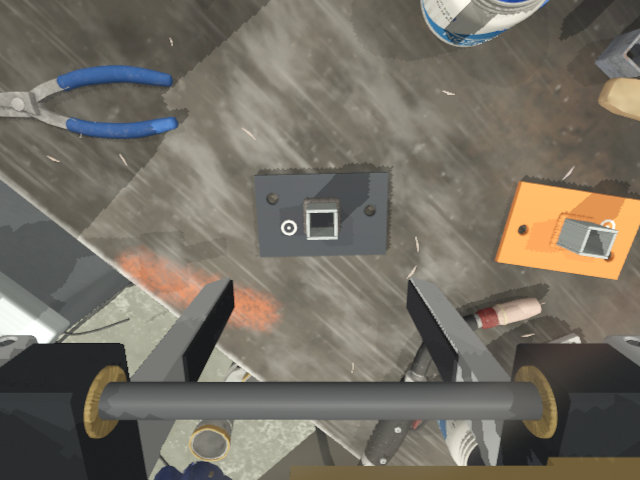

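Wrist view: ring (289,228), holes (272,199) = diamond and (370,211) = round, stub top (321,225). The orange look-alike is on the right.

```bash
cat >> h.py <<'E'
def blob(g,uv,r,dark=True):
    "centroid of the dark (or bright) blob within r of uv"
    x,y=map(int,uv); w=g[y-r:y+r+1,x-r:x+r+1].astype(float)
    t,m=cv2.threshold(w.astype(np.uint8),0,255,cv2.THRESH_OTSU); m=(m==0) if dark else (m>0)
    ys,xs=np.nonzero(m); return np.array([xs.mean()+x-r,ys.mean()+y-r]),m.sum()
def fit2(L,W):
    "rigid 2-D fit: W = R(yaw) L + t"
    L=np.array(L,float);W=np.array(W)[:,:2]; l=(L-L.mean(0))@[1,1j]; w=(W-W.mean(0))@[1,1j]
    a=np.angle(np.vdot(l,w)); R=np.array([[np.cos(a),-np.sin(a)],[np.sin(a),np.cos(a)]])
    t=W.mean(0)-R@L.mean(0); return t,a,np.abs(W-(L@R.T+t)).max(0)
E
python3 - <<'E'
from h import *
p=cv2.imread("pics/w1.png");g=cv2.cvtColor(p,cv2.COLOR_BGR2GRAY);c=cam("wrist","w1")
di,n1=blob(g,(272,199),7);ro,n2=blob(g,(370,211),7);mk,n3=blob(g,(289,228),11,False)
print(di,n1,ro,n2,mk,n3)
W=[ray(c,u,6) for u in (ro,di,mk)];print(np.round(W,1))
print(fit2([(5,-52),(20,52),(-12,36)],W))
print("stub",ray(c,(321.5,225),46))
q=cv2.resize(g[160:265,245:400],None,fx=5,fy=5,interpolation=cv2.INTER_CUBIC);cv2.imwrite("pics/c2.png",q)
t,a,_=fit2([(5,-52),(20,52),(-12,36)],W); plan([t[0],t[1],35],a)
E
```

```text
[270.71014493 199.52173913] 69 [368.88764045 211.30337079] 89 [288.58823529 227.17647059] 136
[[ 516.6 -322.4    6. ]
 [ 453.1 -237.7    6. ]
 [ 443.9 -271.9    6. ]]
(array([ 476.61933249, -288.84801996]), np.float64(0.7848298743892228), array([1.19852943, 0.26311836]))
stub [ 477.26838961 -289.26880008   46.        ]
turn [-0.002  0.005 -0.271] shift(cur axes) [ 0.077 -0.028  6.244] shift(target axes) [ 0.075 -0.028  6.244]
```

View pics/c2.png

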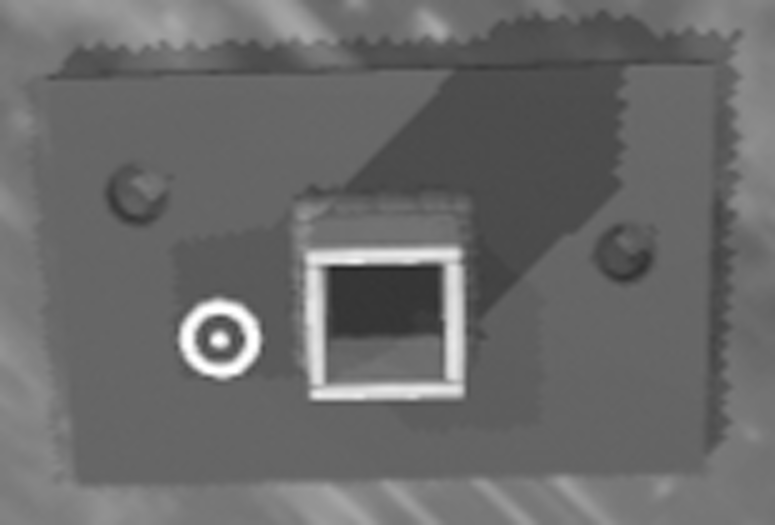

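>>> arm_command --rows "0 0 -.27 .05 0 .9 0;0 0 0 0 0 .9 0;0 0 0 0 0 .9 0;0 0 0 0 0 .9 0;0 0 0 0 0 .9 0;0 0 0 0 0 .9 0;0 0 0 0 0 .6 0;0 0 0 0 0 .25 0"

```text
clock: 1.53
tcp_pos: [475.2, -289.8, 32.2]
tool_rot: [-3.138, 0.001, 0.784]
contact_force: [-0.7, 0.0, -0.7]
gripper_width: 94.1
grasp_force: 0.0
```

>>> arm_command --rows "0 0 0 0 0 0 0;0 0 0 0 0 0 .65;0 0 0 0 0 0 .9;0 0 0 0 0 0 .9;0 0 0 0 0 0 .9;0 0 0 0 0 0 .9;0 0 0 0 0 0 .9;0 0 0 0 0 0 .9"

```text
clock: 2.2
tcp_pos: [477.1, -289.3, 35.1]
tool_rot: [3.141, -0.0, 0.785]
contact_force: [0.9, -0.8, -0.3]
gripper_width: 50.9
grasp_force: 0.0
```

>>> arm_command --rows "0 0 0 0 0 0 .9;0 0 0 0 0 0 .9;0 0 0 0 0 0 .9;0 0 0 0 0 0 .9;0 0 0 0 0 0 .9;0 0 0 0 0 0 .9;0 0 0 0 0 0 .9"

```text
clock: 2.78
tcp_pos: [477.1, -289.4, 34.9]
tool_rot: [3.142, 0.0, 0.785]
contact_force: [0.9, -1.1, -0.0]
gripper_width: 29.7
grasp_force: 30.0
```

>>> arm_command --rows "0 0 0 0 0 -.3 .9;0 0 0 0 0 -.6 .9;0 0 0 0 0 -.9 .9;0 0 0 0 0 -.9 .9;0 0 0 0 0 -.9 .9;0 0 0 0 0 -.6 .9;0 0 0 0 0 -.3 .9;0 0 0 0 0 0 .9"

```text
clock: 3.45
tcp_pos: [477.5, -289.5, 171.7]
tool_rot: [3.139, -0.001, 0.785]
contact_force: [-0.1, -0.2, -6.8]
gripper_width: 30.0
grasp_force: 30.0
```

Run:
```python
from h import *
p=cv2.imread("pics/s1.png");c=cam("scene")
b=p.astype(int);m=((b[...,2]-b[...,0]>45)&(b[...,2]>100)).astype(np.uint8);m[:245]=0;m[285:]=0;m[:,:240]=0;m[:,315:]=0
n,l,st,ce=cv2.connectedComponentsWithStats(m)
for i in range(1,n): print(st[i],ce[i].round(1),ray(c,ce[i],30).round(1))
q=p[235:305,225:335];cv2.imwrite("pics/c3.png",cv2.resize(q,None,fx=7,fy=7,interpolation=cv2.INTER_CUBIC))
```

```text
[292 261   2   2   4] [292.5 261.5] [603.3 -28.8  30. ]
[296 260   2   2   3] [296.7 260.7] [600.9 -40.3  30. ]
[253 265   7   4  20] [256.  266.8] [632.2  66.5  30. ]
```

View pics/c3.png

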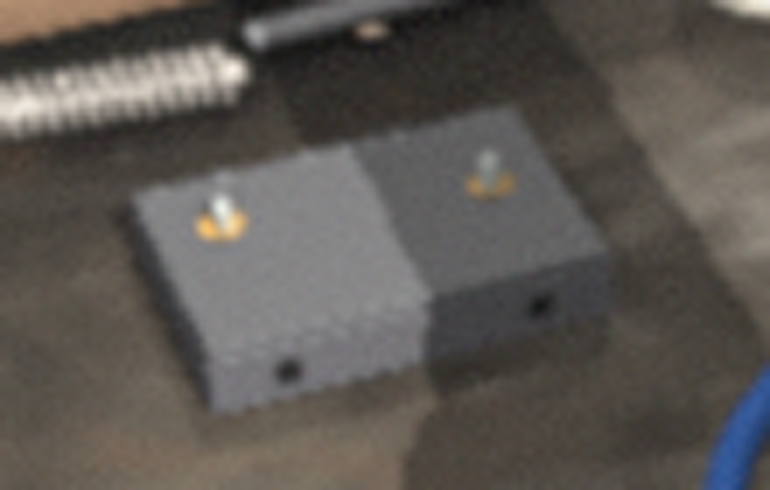

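The pins sit towards the back edge, with the left one farther back. So the left pin is the diamond and the anvil yaw is about −8°. Next I check how much room there is behind the anvil.

Run:
```python
from h import *
d=np.load("s1.npz")["d"];K,R,C=cam("scene")
for u,v in [(150,100),(150,180),(300,150),(220,60),(300,60),(380,60),(350,150),(290,220),(240,235),(200,255)]:
    z=d[v,u]; print((u,v),(C+R@np.linalg.solve(K,[u,v,1])*z).round() if z else 0)
print("sense",sense()["q"].round(2)); plan([610,205,200],np.pi/2)
```

```text
(150, 100) [901. 201. 433.]
(150, 180) [901. 244. 221.]
(300, 150) [ 902. -219.  201.]
(220, 60) [898.   6. 504.]
(300, 60) [ 903. -230.  470.]
(380, 60) [ 900. -506.  432.]
(350, 150) [ 897. -401.  161.]
(290, 220) [ 838. -141.    5.]
(240, 235) [839.  30.   5.]
(200, 255) [789. 172.  13.]
sense [ 0.56  0.35 -0.08  1.83  0.04  0.95 -0.33]
turn [ 2.600e-02  3.000e-03 -9.001e+00] shift(cur axes) [14.779 -8.531 -0.952] shift(target axes) [16.483  4.417 -0.943]
```

>>> arm_command --rows "0 0 .5 0 0 0 .9;0 0 1 0 0 0 .9;0 0 1 0 0 0 .9;0 0 1 0 0 0 .9;0 0 1 0 0 0 .9;0 0 1 0 0 0 .9;0 0 1 0 0 0 .9;0 0 1 0 0 0 .9"

```text
clock: 4.12
tcp_pos: [476.2, -288.8, 168.2]
tool_rot: [-3.14, 0.002, 0.127]
contact_force: [-0.6, 1.0, -5.0]
gripper_width: 29.9
grasp_force: 30.0
```

>>> arm_command --rows "0 0 1 0 0 0 .9;0 0 1 0 0 0 .9;0 0 .75 .2 -.3 0 .9;0 0 .4 .36 -.6 0 .9;0 0 0 .528 -.814 0 .9;0 0 0 .528 -.814 0 .9;0 0 0 .528 -.814 0 .9;0 0 0 .528 -.814 0 .9"

```text
clock: 4.78
tcp_pos: [572.7, -174.8, 168.1]
tool_rot: [-3.141, 0.003, -0.144]
contact_force: [0.7, -1.1, -6.4]
gripper_width: 29.9
grasp_force: 30.0
```

>>> arm_command --rows "0 0 0 .528 -.814 0 .9;0 0 0 .528 -.814 0 .9;0 0 0 .528 -.814 0 .9;0 0 0 .528 -.814 0 .9;0 0 0 .528 -.814 .1 .9;0 0 0 .528 -.814 .2 .9;0 0 0 .528 -.814 .3 .9;0 0 0 .528 -.75 .3 .9"

```text
clock: 5.45
tcp_pos: [725.9, -1.4, 140.4]
tool_rot: [3.141, 0.003, -0.144]
contact_force: [0.4, -1.6, -6.7]
gripper_width: 29.8
grasp_force: 30.0
```

>>> arm_command --rows "0 0 0 .4 -.4 .3 .9;0 0 0 .1 -.2 .13 .9;0 0 0 0 0 0 .9;0 0 0 0 0 0 .9;0 0 0 0 0 0 .9"

```text
clock: 5.87
tcp_pos: [742.8, 11.3, 129.8]
tool_rot: [3.141, 0.001, -0.145]
contact_force: [-0.6, 0.3, -6.6]
gripper_width: 29.9
grasp_force: 30.0
```

Run:
```python
from h import *
p,d=grab("wrist","w2");print(sense())
cv2.imwrite("pics/c4.png",cv2.resize(p[0:300,140:500],None,fx=2,fy=2,interpolation=cv2.INTER_CUBIC))
```

```text
{'clock': 5.9167, 'q': array([-0.06034008,  0.71305211,  0.00575001,  1.34919018, -0.00362812,
        1.07944436, -1.77043809]), 'qvel': array([ 0.00228788, -0.00710638, -0.00196458, -0.0058783 , -0.00024031,
        0.00208668, -0.00010809]), 'effort': array([-1.00224707e+00, -1.13249938e+02,  1.20219402e+00, -4.41488779e+01,
       -1.65207137e-02, -7.53395283e-02,  4.49613013e-03]), 'tcp_pos': array([743.01989687,  11.26417665, 130.32257265]), 'tool_rot': array([ 3.14102496e+00, -3.10774261e-05, -1.45362939e-01]), 'contact_force': array([-0.78185264, -0.23953018, -5.35905889]), 'moment': array([0.0226165 , 0.01191352, 0.03184796]), 'grasp_force': 29.998348653316498, 'gripper_width': 30.020984857158687}
```

View pics/c4.png

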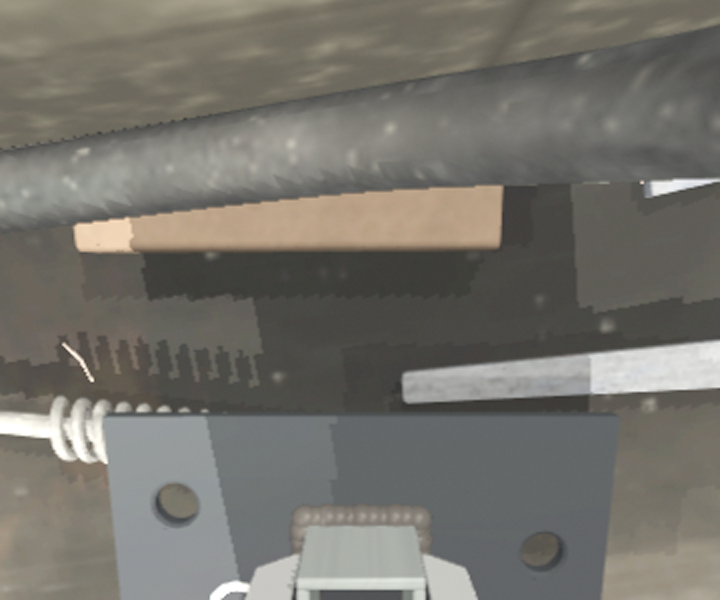

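The camera looks outward along tool +x, so the plate hides the anvil from here. Both holes in hand are visible at (228,251) and (410,275). I'll back off to the near side, away from the hose.

>>> arm_command --rows "0 0 0 -.5 0 0 .9;0 0 0 -1 0 0 .9;0 0 0 -1 .1 0 .9;0 0 0 -1 .2 .1 .9;0 0 0 -1 .2 .1 .9;0 0 0 -1 .2 .2 .9;0 0 0 -1 .2 .2 .9;0 0 0 -.9 0 0 .9"

```text
clock: 6.58
tcp_pos: [517.2, 15.9, 111.8]
tool_rot: [3.141, 0.0, -0.146]
contact_force: [-0.0, -0.1, -5.8]
gripper_width: 29.6
grasp_force: 30.0
```

>>> arm_command --rows "0 0 0 0 0 0 .9;0 0 0 0 0 0 .9;0 0 0 0 0 0 .9;0 0 0 0 0 0 .9"

```text
clock: 6.92
tcp_pos: [520.8, 17.4, 112.6]
tool_rot: [-3.141, -0.001, -0.145]
contact_force: [0.5, -0.5, -6.5]
gripper_width: 29.7
grasp_force: 30.0
```

Run:
```python
from h import *
p,d=grab("wrist","w3");s=sense();print(s["tcp_pos"],s["tool_rot"])
cv2.imwrite("pics/c5.png",cv2.resize(p[40:340,140:500],None,fx=2,fy=2,interpolation=cv2.INTER_CUBIC))
```

```text
[520.65747765  17.48455705 112.34278746] [-3.14144645e+00 -9.31597816e-04 -1.44599994e-01]
```

View pics/c5.png

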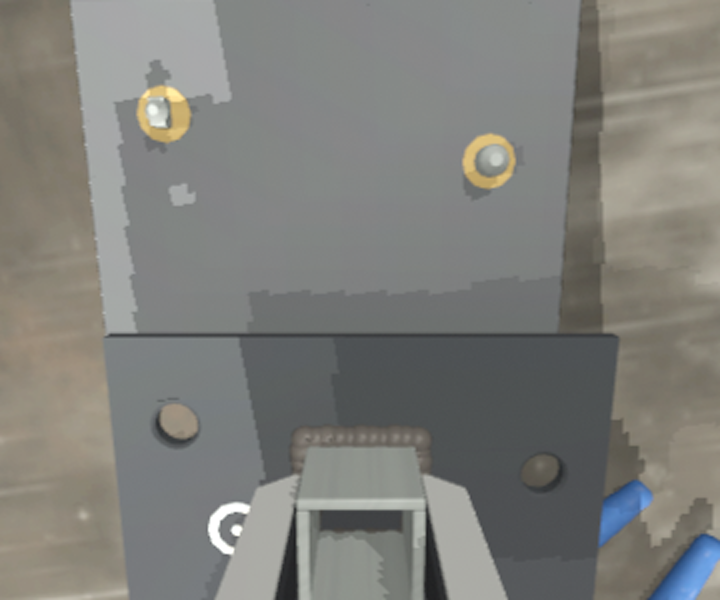

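The pins and both holes are clear. In full-image pixels, the rims are near (221,97) and (384,120), the holes near (229,252) and (411,275), and the ring near (257,304).

```bash
cat > m.py <<'E'
from h import *
def rims(p):
    hsv=cv2.cvtColor(p,cv2.COLOR_BGR2HSV); m=cv2.inRange(hsv,(12,80,90),(30,255,255))
    cs=[c for c in cv2.findContours(m,cv2.RETR_EXTERNAL,cv2.CHAIN_APPROX_NONE)[0] if cv2.contourArea(c)>250]
    return [(np.round(cv2.fitEllipse(cv2.convexHull(c))[0],2),cv2.contourArea(c)) for c in cs]
E
python3 - <<'E'
from m import *
p=cv2.imread("pics/w3.png");c=cam("wrist","w3");z=float(c[2][2]); tz=np.load("w3.npz")["pos"][2]
r=[u for u in rims(p) if u[0][1]<200];print(rims(p))
r=sorted([u[0] for u in r],key=lambda u:u[0])
P=[ray(c,r[1],30),ray(c,r[0],30)]
H=[ray(c,(410.6,275.3),tz-29),ray(c,(229.1,252),tz-29)]
for n,A in(("pins",P),("holes",H)):
    print(n,np.round(A,1),"dist",np.linalg.norm(A[0]-A[1]))
L=[(5,-52),(20,52)]
ta,aa,_=fit2(L,P);tp,ap,_=fit2(L,H);print("anvil",ta,aa,"plate",tp,ap)
# pins rim heights check: depth
d=np.load("w3.npz")["d"];print("depth rim",d[int(r[0][1]),int(r[0][0])-11],"plate",d[240,225],d[260,420])
tc=np.load("w3.npz")["pos"][:2];da=aa-ap;R=np.array([[np.cos(da),-np.sin(da)],[np.sin(da),np.cos(da)]])
tgt=ta-R@(tp-tc);print("rel",tp-tc);plan([tgt[0],tgt[1],112.4],np.load("w3.npz")["rot"][2]+da)
E
```

```text
[(array([335.75, 470.89]), 6151.0), (array([392.21, 401.55]), 564.5), (array([248.16, 402.07]), 602.0), (array([384.16, 120.24]), 512.0), (array([221.5,  96.6]), 541.5)]
pins [[606.2 -36.1  30. ]
 [635.5  65.4  30. ]] dist 105.59548431911342
holes [[518.9 -33.7  83.6]
 [547.6  66.3  83.6]] dist 103.99014645645764
anvil [608.45128673  16.3929291 ] -0.13781067201159358 plate [520.88843879  17.98710386] -0.13667646829737728
depth rim 227.25436 plate 198.06944 202.2435
rel [0.12077912 0.59306792]
turn [-0.002 -0.011  0.014] shift(cur axes) [ 2.90e+00 -3.66e-01  1.00e-03] shift(target axes) [ 2.90e+00 -3.69e-01 -2.00e-03]
```

>>> arm_command --rows "0 0 0 .3 -.07 0 .9;0 0 0 .7 -.1 0 .9;0 0 0 .8 -.1 0 .9;0 0 0 .7 -.1 .1 .9;0 0 0 .4 0 .3 .9;0 0 0 0 0 .4 .9;0 0 0 0 0 .13 .9;0 0 0 0 0 0 .9"

```text
clock: 7.63
tcp_pos: [606.5, 16.3, 82.5]
tool_rot: [3.141, 0.003, -0.144]
contact_force: [-0.6, 0.1, -6.6]
gripper_width: 30.0
grasp_force: 30.0
```

>>> arm_command --rows "0 0 0 0 0 0 .9;0 0 0 0 0 0 .9;0 0 0 0 0 0 .9"

```text
clock: 7.88
tcp_pos: [607.7, 16.3, 84.8]
tool_rot: [-3.141, -0.001, -0.144]
contact_force: [-0.2, 0.5, -5.5]
gripper_width: 30.0
grasp_force: 30.0
```

Run:
```python
from h import *
p,d=grab("wrist","w4");s=sense();print(s["tcp_pos"],s["tool_rot"],s["contact_force"])
a=cv2.resize(p[215:295,195:265],None,fx=5.5,fy=5.5,interpolation=cv2.INTER_CUBIC);b=cv2.resize(p[235:315,376:446],None,fx=5.5,fy=5.5,interpolation=cv2.INTER_CUBIC)
cv2.imwrite("pics/c6.png",np.hstack([a,b]))
```

```text
[607.69447723  16.36927388  84.8069824 ] [-3.14134150e+00 -7.94019868e-04 -1.43970500e-01] [ 0.20727224  0.39091017 -6.35855751]
```

View pics/c6.png

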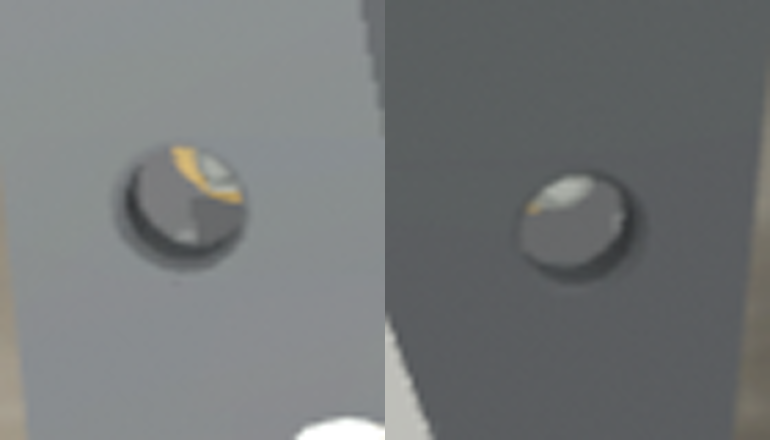

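Through the holes I can see the round pin's nose at (408,269) and the diamond pin with its rim near (234,245), both roughly where they should be. A quick numeric check before lowering.

Run:
```python
from m import *
c=cam("wrist","w4");tz=84.8
for dz in(29,31):
  H=[ray(c,(411.3,276),tz-dz),ray(c,(228.2,252.6),tz-dz)];print(dz,np.round(H,1),np.linalg.norm(H[0]-H[1]),fit2([(5,-52),(20,52)],H)[:2])
P=np.array([[606.2,-36.1,30],[635.5,65.4,30]])
for h in P: print([proj(c,[h[0],h[1],z]).round(1) for z in(30,43)])
```

```text
29 [[605.3 -35.1  55.8]
 [634.2  65.8  55.8]] 104.96405390932003 (array([607.38148298,  17.04046072]), np.float64(-0.13539639578939794))
31 [[604.5 -35.5  53.8]
 [633.6  66.4  53.8]] 106.05675456094131 (array([606.66944122,  17.14170058]), np.float64(-0.13539639578939747))
[array([402.9, 259.7]), array([407.7, 266.7])]
[array([238.5, 238. ]), array([233.7, 243.9])]
```

>>> arm_command --rows "0 0 0 .03 .015 0 .9;0 0 0 0 0 .05 .9;0 0 0 0 0 .06 .9;0 0 0 0 0 .06 .9;0 0 0 0 0 .06 .9;0 0 0 0 0 .06 .9;0 0 0 0 0 .04 .9;0 0 0 0 0 0 .9"

```text
clock: 8.6
tcp_pos: [608.2, 15.7, 73.9]
tool_rot: [3.142, 0.001, -0.144]
contact_force: [-0.1, -0.4, -5.6]
gripper_width: 29.6
grasp_force: 30.0
```

>>> arm_command --rows "0 0 0 0 0 .05 .9;0 0 0 0 0 .05 .9;0 0 0 0 0 .05 .9;0 0 0 0 0 .05 .9;0 0 0 0 0 .03 .9;0 0 0 0 0 0 .9;0 0 0 0 0 0 .9"

```text
clock: 9.18
tcp_pos: [608.3, 15.7, 67.3]
tool_rot: [-3.142, 0.0, -0.144]
contact_force: [-0.2, 0.3, -5.6]
gripper_width: 29.7
grasp_force: 30.0
```

>>> arm_command --rows "0 0 0 0 0 .025 .9;0 0 0 0 0 .025 .9;0 0 0 0 0 .02 .9;0 0 0 0 0 .02 .9;0 0 0 0 0 0 .9;0 0 0 0 0 0 .9"

```text
clock: 9.68
tcp_pos: [608.3, 15.7, 65.1]
tool_rot: [-3.142, 0.0, -0.144]
contact_force: [-5.1, -0.4, 3.6]
gripper_width: 29.6
grasp_force: 30.0
```

>>> arm_command --rows "0 0 0 -.015 0 .01 .9;0 0 0 0 0 .01 .9;0 0 0 0 0 0 .9;0 0 0 0 0 0 .9"

```text
clock: 10.02
tcp_pos: [608.2, 15.7, 64.9]
tool_rot: [-3.141, -0.001, -0.144]
contact_force: [-7.1, -1.4, 11.3]
gripper_width: 29.9
grasp_force: 30.0
```

>>> arm_command --rows "0 0 0 0 0 0 .6;0 0 0 0 0 0 .3;0 0 0 0 0 0 .3;0 0 0 0 0 0 .3;0 0 0 0 0 0 .3;0 0 0 0 0 0 .3;0 0 0 0 0 0 .3;0 0 0 0 0 0 .3"

```text
clock: 10.68
tcp_pos: [607.9, 15.8, 64.0]
tool_rot: [-3.142, 0.0, -0.144]
contact_force: [-0.3, -0.1, 0.3]
gripper_width: 65.6
grasp_force: 0.0
```

>>> arm_command --rows "0 0 0 0 0 -.3 .3;0 0 0 0 0 -.8 .3;0 0 0 0 0 -1 .3;0 0 0 0 0 -1 .3;0 0 0 0 0 -1 .3;0 0 0 0 0 -.8 .3;0 0 0 -.5 0 -.3 .3;0 0 0 -.5 0 0 .3"

```text
clock: 11.35
tcp_pos: [579.1, 20.1, 223.3]
tool_rot: [-3.141, -0.004, -0.144]
contact_force: [0.1, 0.2, -0.3]
gripper_width: 65.5
grasp_force: 0.0
```

Run:
```python
from m import *
p,d=grab("wrist","w5");s=sense();print(s["clock"],s["tcp_pos"],s["tool_rot"],s["gripper_width"])
c=cam("wrist","w5")
for h in [(606,-36,36),(635,65,36),(608,16,76)]: print(proj(c,h).round())
cv2.imwrite("pics/c7.png",cv2.resize(p[60:310,150:490],None,fx=2,fy=2,interpolation=cv2.INTER_CUBIC))
```

```text
11.4 [576.29598967  20.60534714 222.06004454] [-3.14091888e+00 -1.67024627e-03 -1.43730362e-01] 65.6492602625895
[374. 188.]
[267. 174.]
[321. 201.]
```

View pics/c7.png

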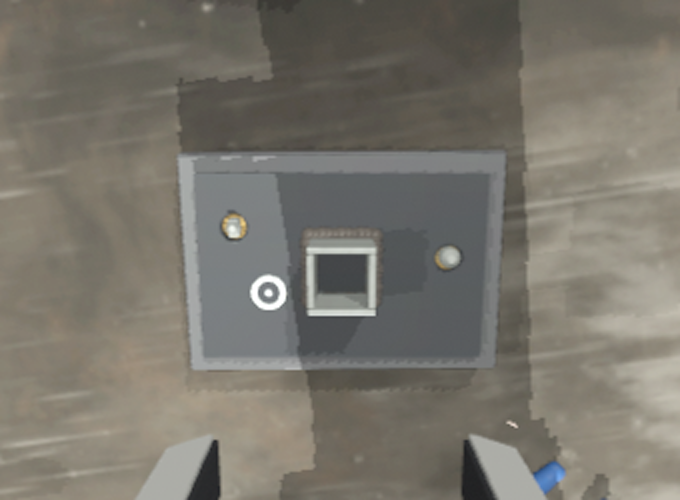

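The plate is seated with both pins through their holes, and the ring is at ~(284,206) full-image. Now the mark, and coarse positions of the blue probe and the red look-alike.

Run:
```python
from m import *
p=cv2.imread("pics/w5.png");c=cam("wrist","w5");g=cv2.cvtColor(p,cv2.COLOR_BGR2GRAY)
mk,n=blob(g,(284,206),11,False);M=ray(c,mk,36);print("mark",mk,n,M.round(1),c[2])
H=[ray(c,(374,188.6),44)[:2],ray(c,(266.8,173),43)[:2]];print(np.round(H,1))
# probe/red in scene + top
def comp(im,lo,hi,box):
    m=cv2.inRange(cv2.cvtColor(im,cv2.COLOR_BGR2HSV),lo,hi);k=np.zeros_like(m);x0,y0,x1,y1=box;k[y0:y1,x0:x1]=m[y0:y1,x0:x1]
    n,l,s,ce=cv2.connectedComponentsWithStats(k);return [(s[i].tolist(),ce[i].round(1).tolist()) for i in range(1,n) if s[i][4]>8]
sc=cv2.imread("pics/s1.png");tp=cv2.imread("pics/top0.png")
for n,lo,hi in(("green",(45,90,90),(85,255,255)),("blue",(95,130,60),(125,255,255)),("red",(0,150,90),(6,255,255))):
    print(n,"sc",comp(sc,lo,hi,(150,270,230,370)),"top",comp(tp,lo,hi,(165,225,215,300)))
ct,cs=cam("top"),cam("scene")
def tri(a,b):
    A=[];B=[]
    for (K,R,C),uv in((ct,a),(cs,b)):
        d=R@np.linalg.solve(K,[*uv,1]);d/=np.linalg.norm(d);Q=np.eye(3)-np.outer(d,d);A.append(Q);B.append(Q@C)
    return np.linalg.lstsq(np.vstack(A),np.hstack(B),rcond=None)[0]
import json;globals()
print("tri probe top approx",tri((177,239),(175,287)).round(), "red top",tri((201.5,284.5),(213,318)).round())
```

```text
mark [283.78106509 205.99408284] 169 [601.4  54.4  36. ] [659.06137763   9.24919917 386.67220603]
[[606.9 -34.6]
 [636.   64. ]]
green sc [([172, 283, 5, 4, 18], [174.2, 284.5])] top [([174, 238, 4, 4, 13], [175.4, 239.6])]
blue sc [([170, 283, 15, 31, 291], [177.4, 298.8]), ([178, 316, 7, 3, 10], [181.1, 317.0])] top [([172, 236, 13, 10, 72], [177.8, 240.9])]
red sc [] top [([190, 279, 14, 9, 74], [195.1, 283.3])]
tri probe top approx [510. 304. 143.] red top [394. 249. 116.]
```

Run:
```python
from m import *
ct,cs=cam("top"),cam("scene")
for z in(0,12,60,130): print(z,"A",ray(ct,(202,284),z).round()[:2],ray(cs,(213,318),z).round()[:2],"B",ray(ct,(187,284),z).round()[:2],ray(cs,(205,357),z).round()[:2])
for z in(143,148,153,158): print(z,ray(ct,(175.4,239.6),z).round(1)[:2],ray(cs,(174.2,284.5),z).round(1)[:2])
plan([485,305,225],2.0)
```

```text
0 A [394. 257.] [532. 229.] B [393. 300.] [418. 290.]
12 A [394. 254.] [519. 232.] B [393. 298.] [406. 292.]
60 A [392. 245.] [465. 245.] B [391. 288.] [359. 302.]
130 A [390. 232.] [386. 264.] B [389. 273.] [290. 316.]
143 [508.3 307.8] [520.4 304. ]
148 [507.8 306.6] [513.7 305.1]
153 [507.3 305.4] [507.  306.2]
158 [506.8 304.3] [500.4 307.3]
turn [ 1.6000e-02 -1.9000e-02 -2.4565e+01] shift(cur axes) [-4.37  -8.946 -0.099] shift(target axes) [ 9.886  1.178 -0.098]
```

>>> arm_command --rows "0 0 -.65 0 0 0 .3;0 0 -1 0 0 0 .3;0 0 -1 0 0 0 .3;0 0 -1 0 0 0 .3;0 0 -1 0 0 0 .3;0 0 -1 0 0 0 .3;0 0 -1 0 0 0 .3;0 0 -1 0 0 0 .3"

```text
clock: 12.07
tcp_pos: [578.2, 20.0, 220.6]
tool_rot: [3.141, -0.0, 0.528]
contact_force: [0.1, 0.2, 0.7]
gripper_width: 65.6
grasp_force: 0.0
```

>>> arm_command --rows "0 0 -1 0 0 0 .3;0 0 -1 0 0 0 .3;0 0 -1 0 0 0 .3;0 0 -1 0 0 0 .3;0 0 -1 0 0 0 .3;0 0 -1 0 0 0 .3;0 0 -1 0 0 0 .3;0 0 -1 0 0 0 .3"

```text
clock: 12.73
tcp_pos: [578.2, 20.0, 220.6]
tool_rot: [3.141, 0.0, 1.226]
contact_force: [-0.5, 0.0, -0.1]
gripper_width: 65.8
grasp_force: 0.0
```

>>> arm_command --rows "0 0 -1 0 0 0 .3;0 0 -1 0 0 0 .3;0 0 -1 0 0 0 .3;0 0 -1 .4 -.15 0 .3;0 0 0 .8 -.31 0 .3;0 0 0 .8 -.31 0 .3;0 0 0 .8 -.31 0 .3;0 0 0 .8 -.31 0 .3"

```text
clock: 13.4
tcp_pos: [537.0, 129.3, 220.6]
tool_rot: [3.141, 0.0, 1.57]
contact_force: [0.8, 0.5, -0.6]
gripper_width: 65.8
grasp_force: 0.0
```

>>> arm_command --rows "0 0 0 .8 -.31 0 .3;0 0 0 .8 -.31 0 .3;0 0 0 .6 -.31 0 .3;0 0 0 .2 0 0 .3;0 0 0 0 0 0 .3;0 0 0 0 0 0 .3;0 0 0 0 0 0 .3"

```text
clock: 13.98
tcp_pos: [510.3, 199.1, 220.1]
tool_rot: [3.142, 0.0, 1.569]
contact_force: [-0.3, -0.8, 0.6]
gripper_width: 65.8
grasp_force: 0.0
```

Run:
```python
from m import *
p,d=grab("wrist","w6");s=sense();print(s["clock"],s["tcp_pos"],s["tool_rot"],s["q"].round(2),s["gripper_width"])
c=cam("wrist","w6");hsv=cv2.cvtColor(p,cv2.COLOR_BGR2HSV)
for n,lo,hi in(("green",(45,90,90),(85,255,255)),("blue",(95,130,50),(128,255,255)),("red",(0,150,90),(6,255,255))):
    m=cv2.inRange(hsv,lo,hi);k,l,st,ce=cv2.connectedComponentsWithStats(m)
    for i in range(1,k):
        if st[i][4]>20: print(n,st[i],ce[i].round(1),"depth",np.median(d[l==i]),ray(c,ce[i],153).round(1),ray(c,ce[i],110).round(1))
```

```text
14.0333 [510.29748164 199.09900082 220.0600192 ] [-3.14159059e+00  3.97081827e-04  1.56892713e+00] [-0.1   0.31 -0.39  1.8   0.13  1.06 -0.55] 65.46332552745126
green [303  84  20  21 325] [312.6  94.2] depth 212.46835 [506.3 306.2 153. ] [505.5 310.8 110. ]
blue [ 6 23 10 11 39] [10.8 27.6] depth 972.0379 [334.8 341.7 153. ] [302. 353. 110.]
blue [ 0 34  9  9 22] [ 4.  38.8] depth 948.1327 [329.6 336.  153. ] [295.8 346.2 110. ]
blue [12 40 11  6 21] [17.3 42.7] depth 990.7338 [336.7 334.1 153. ] [304.2 343.9 110. ]
blue [293  75  39  43 919] [312.9  96.3] depth 215.15878 [506.5 305.  153. ] [505.7 309.4 110. ]
blue [218 420  54  36 558] [244.3 436.2] depth 458.9864 [450.2  53.8 153. ] [439.   11.3 110. ]
blue [270 420  24  19 205] [283.2 427.4] depth 454.13937 [481.3  62.4 153. ] [475.9  21.4 110. ]
red [191 179  24   9 190] [202.5 183.3] depth 356.2431 [435.6 253.4 153. ] [421.7 248.1 110. ]
red [ 191  192   24   69 1535] [202.9 225.1] depth 370.07422 [433.4 226.  153. ] [419.  215.6 110. ]
```

>>> arm_command --rows "0 0 0 .4 -.03 0 .3;0 0 0 .8 -.03 0 .3;0 0 0 .9 -.03 0 .3;0 0 0 .8 -.035 0 .3;0 0 0 .5 0 0 .3;0 0 0 .16 0 .3 .3;0 0 0 0 0 .5 .3;0 0 0 0 0 .5 .3"

```text
clock: 14.7
tcp_pos: [506.1, 307.0, 180.0]
tool_rot: [3.141, 0.0, 1.57]
contact_force: [0.9, 0.5, 0.3]
gripper_width: 65.6
grasp_force: 0.0
```

>>> arm_command --rows "0 0 0 0 0 .5 .3;0 0 0 0 0 .5 .3;0 0 0 0 0 .5 .3;0 0 0 0 0 .5 .3;0 0 0 0 0 .3 .3;0 0 0 0 0 .13 .3;0 0 0 0 0 0 .3;0 0 0 0 0 0 .3"

```text
clock: 15.37
tcp_pos: [506.2, 307.2, 108.5]
tool_rot: [3.141, -0.0, 1.571]
contact_force: [-0.4, -0.6, 0.7]
gripper_width: 65.4
grasp_force: 0.0
```

>>> arm_command --rows "0 0 0 0 0 0 .95;0 0 0 0 0 0 .95;0 0 0 0 0 0 .95;0 0 0 0 0 0 .95;0 0 0 0 0 0 .95;0 0 0 0 0 0 .95;0 0 0 0 0 0 .95;0 0 0 0 0 0 .95"

```text
clock: 16.03
tcp_pos: [506.0, 307.2, 108.2]
tool_rot: [3.142, -0.0, 1.571]
contact_force: [0.5, -0.2, 0.9]
gripper_width: 23.7
grasp_force: 30.0
```

>>> arm_command --rows "0 0 0 0 0 -.1 .95;0 0 0 0 0 -.3 .95;0 0 0 0 0 -.5 .95;0 0 0 0 0 -.6 .95;0 0 0 0 0 -.6 .95;0 0 0 0 0 -.5 .95;0 0 0 0 0 -.3 .95;0 0 0 0 0 -.1 .95"

```text
clock: 16.7
tcp_pos: [506.4, 307.6, 200.0]
tool_rot: [3.14, -0.001, 1.571]
contact_force: [-0.0, -0.2, -1.4]
gripper_width: 23.7
grasp_force: 30.0
```

>>> arm_command --rows "0 0 0 0 0 -.2 .95;0 0 0 0 0 -.3 .95;0 0 0 0 0 -.1 .95;0 0 0 0 0 0 .95;0 0 0 0 0 0 .95"

```text
clock: 17.12
tcp_pos: [505.9, 307.2, 215.9]
tool_rot: [-3.141, 0.0, 1.571]
contact_force: [0.5, 0.0, -1.7]
gripper_width: 23.7
grasp_force: 30.0
```

Run:
```python
from m import *
p,d=grab("wrist","w7");s=sense();print(s["clock"],s["tcp_pos"],s["tool_rot"],s["contact_force"])
g=p.astype(int);print("col320 below 200:");c=cam("wrist","w7");tz=s["tcp_pos"][2]
for h in(140,95,50,45,11,0): print(h,proj(c,[*s["tcp_pos"][:2],tz-93.2+h]).round(1))
m=cv2.inRange(cv2.cvtColor(p,cv2.COLOR_BGR2HSV),(15,70,80),(32,255,255));k,l,st,ce=cv2.connectedComponentsWithStats(m)
for i in range(1,k):
    if st[i][4]>15: print("brass",st[i],ce[i].round(1),np.median(d[l==i]))
```

```text
17.1667 [505.81628243 307.1046415  215.71380934] [-3.14100270e+00  2.59414307e-04  1.57075279e+00] [ 0.38986427  0.10009501 -2.44923656]
col320 below 200:
140 [319.4 365.7]
95 [319.5 310.3]
50 [319.5 276.5]
45 [319.5 273.5]
11 [319.6 256.3]
0 [319.6 251.6]
brass [ 217   70   97   45 2711] [267.7  92.2] 346.3098
brass [211 234   7  11  74] [214.  239.1] 374.85822
brass [372 365  14  74 623] [379.5 402.5] 76.43902
brass [255 366  14  73 616] [260.5 402.7] 75.70987
brass [ 105  446  397   34 6807] [318.5 470.1] 70.12649
```

>>> arm_command --rows "0 0 0 -.3 .11 0 .95;0 0 0 -.6 .22 0 .95;0 0 0 -.8 .3 0 .95;0 0 0 -.8 .3 0 .95;0 0 0 -.8 .3 0 .95;0 0 0 -.8 .3 0 .95;0 0 0 -.8 .3 0 .95;0 0 0 -.8 .3 0 .95"

```text
clock: 17.83
tcp_pos: [570.1, 134.1, 215.8]
tool_rot: [-3.141, 0.0, 1.57]
contact_force: [0.7, 0.4, -0.9]
gripper_width: 23.8
grasp_force: 30.0
```

>>> arm_command --rows "0 0 0 -.8 .3 0 .95;0 0 0 -.8 .3 0 .95;0 0 0 -.6 .25 0 .95;0 0 0 -.4 .15 0 .95;0 0 0 -.12 .05 0 .95;0 0 0 0 0 0 .95;0 0 0 0 0 0 .95;0 0 0 0 0 0 .95"

```text
clock: 18.5
tcp_pos: [600.9, 56.1, 216.1]
tool_rot: [-3.141, -0.0, 1.573]
contact_force: [-0.4, 0.6, -2.4]
gripper_width: 24.0
grasp_force: 30.0
```

Run:
```python
from m import *
s=sense();print(s["clock"],s["tcp_pos"],s["tool_rot"],s["contact_force"]);plan([601.4,54.5,135],np.pi/2)
```

```text
18.5 [600.94988797  56.08463337 216.14261628] [-3.14138652e+00 -4.92656230e-04  1.57256151e+00] [-0.42969755  0.63826657 -2.39935385]
turn [-0.002 -0.006  0.02 ] shift(cur axes) [-0.054  0.015  2.705] shift(target axes) [-0.053  0.015  2.705]
```

>>> arm_command --rows "0 0 0 -.05 .015 .2 .95;0 0 0 0 0 .5 .95;0 0 0 0 0 .5 .95;0 0 0 0 0 .5 .95;0 0 0 0 0 .5 .95;0 0 0 0 0 .3 .95;0 0 0 0 0 .2 .95;0 0 0 0 0 0 .95"

```text
clock: 19.17
tcp_pos: [601.3, 53.4, 134.0]
tool_rot: [-3.14, -0.0, 1.571]
contact_force: [0.2, 0.5, -2.4]
gripper_width: 23.6
grasp_force: 30.0
```

>>> arm_command --rows "0 0 0 0 0 0 .95;0 0 0 0 0 0 .95;0 0 0 0 0 0 .95"

```text
clock: 19.42
tcp_pos: [602.2, 53.2, 135.9]
tool_rot: [3.14, -0.0, 1.571]
contact_force: [0.1, -0.5, -1.6]
gripper_width: 23.6
grasp_force: 30.0
```

Run:
```python
from m import *
p,d=grab("wrist","w8");q,_=grab("scene","s8");s=sense();print(s["clock"],s["tcp_pos"],s["contact_force"])
c=cam("wrist","w8");cs=cam("scene")
print("mark",proj(c,[601.4,54,36]).round(1),proj(cs,[601.4,54,36]).round(1),"tip sc",proj(cs,[601.4,54,42]).round(1))
u,v=map(int,proj(c,[601.4,54,36]));g=cv2.cvtColor(p,cv2.COLOR_BGR2GRAY);print(g[v-16:v+18:2,u-20:u+21:2])
u,v=map(int,proj(cs,[601.4,54,36]).round());g=cv2.cvtColor(q,cv2.COLOR_BGR2GRAY);print(u,v);print(g[v-10:v+9,u-10:u+11])
```

```text
19.5167 [602.05373842  53.14486178 135.70059413] [ 0.2224899   0.35722195 -1.7042452 ]
mark [318.5 248. ] [265.  269.5] tip sc [264.8 267.7]
[[122 122 122 122 122 136 137 137 138 137 137 138 137 137 138 137 138 137
  138 138 139]
 [121 122 122 122 122 129 137 137 137 137 137 138 137 137 137 137 137 138
  138 138 138]
 [122 122 122 121 122 128 136 137 137 137 138 138 138 138 137 138 137 138
  138 138 138]
 [122 122 122 122 123 122 137 137 143 161 182 196 149 137 138 137 137 138
  138 138 139]
 [122 122 121 122 122 122 122 158 255 255 255 255 255 238 165 138 137 137
  138 138 139]
 [122 122 122 122 122 122 216 255 255 255 254 252 255 255 255 137 137 137
  138 138 138]
 [122 122 122 122 122 133 255 255 196 136 135 136 136 255 255 245 138 137
  138 138 137]
 [122 122 121 122 122 236 255 228 120 120 135 136 136 136 255 255 137 137
  137 138 138]
 [137 131 122 122 135 255 255 121 121 131 255 255 136 136 255 255 175 131
  131 132 132]
 [137 133 126 126 131 255 255 125 123 189 255 255 136 136 246 255 173 104
  104 104 104]
 [137 137 137 137 137 255 255 203 138 147 163 148 140 136 255 255 104
[... 1554 characters left out ...]
1  98  96  97 120 189 214 196 188 207 222 184 117  79  69  79
   81  79  66]
 [101  99  97 100  98  96  99 126 167 195 208 195 161 121  98  84  76  76
   69  75  72]
 [ 97  98  98 102  99 100  98  95 105 119 125 113  91  89  98  87  79  72
   76  80  79]
 [101 100 102  98 103 100 100  84  74  69  72  69  80  89  99  90  79  80
   76  76  75]
 [ 97  99 103  98 100 100  93  82  72  74  73  75  81  93 102 100  85  80
   84  82  83]
 [ 94  99 103 100  99  95  87  81  77  74  76  75  89  98  99 101  88  81
   83  87  85]
 [ 88  99 101 100  95  84  77  80  77  74  74  79  80  88  93  90  84  83
   83  85  91]
 [ 86  97  99  97  87  78  75  76  74  75  80  78  80  82  86  92  93  94
   98 110 120]]
```

The ring and tip line up in both views to about 1 mm. Pressing slowly now.

>>> arm_command --rows "0 0 0 0 0 .05 .95;0 0 0 0 0 .06 .95;0 0 0 0 0 .06 .95;0 0 0 0 0 .05 .95;0 0 0 0 0 .05 .95;0 0 0 0 0 0 .95;0 0 0 0 0 0 .95;0 0 0 0 0 0 .95"

```text
clock: 20.18
tcp_pos: [601.9, 53.1, 127.2]
tool_rot: [3.141, -0.0, 1.571]
contact_force: [-0.5, -2.2, 1.7]
gripper_width: 23.7
grasp_force: 30.0
```

>>> arm_command --rows "0 0 0 0 0 .03 .95;0 0 0 0 0 .03 .95;0 0 0 0 0 .03 .95;0 0 0 0 0 0 .95;0 0 0 0 0 0 .95;0 0 0 0 0 0 .95"

```text
clock: 20.68
tcp_pos: [601.8, 53.2, 124.4]
tool_rot: [3.142, -0.0, 1.571]
contact_force: [-1.8, -0.6, 3.9]
gripper_width: 23.3
grasp_force: 30.0
```

Run:
```python
from m import *
F=[]
for i in range(6):
    q,_=read_camera("scene");F.append(sense()["contact_force"])
s=sense();print(s["clock"],s["tcp_pos"],s["tool_rot"],np.mean(F,0),np.std(F,0),s["grasp_force"])
p,d=grab("wrist","w9");cv2.imwrite("pics/s9.png",q)
c=cam("wrist","w9");g=cv2.cvtColor(p,cv2.COLOR_BGR2GRAY)
print(proj(c,[601.4,54,36]).round(1));u,v=318,248;print(g[v-16:v+18:2,u-20:u+21:2])
```

```text
20.9833 [601.83640961  53.16614244 124.40267914] [ 3.14154164e+00 -4.05089460e-05  1.57081900e+00] [-0.7471993  -0.37152946  3.92307859] [0.46038374 0.49891469 0.40842139] 30.000666773412377
[319.1 252.5]
[[122 121 122 129 138 137 137 137 137 138 137 138 138 138 138 138 139 138
  139 138 138]
 [122 123 122 128 134 137 137 138 137 137 138 138 138 138 139 138 138 138
  139 138 138]
 [122 122 122 122 122 128 135 137 137 137 138 138 138 138 138 138 138 139
  138 138 139]
 [123 122 122 123 122 122 122 136 137 138 137 137 137 137 138 138 138 138
  138 138 139]
 [122 122 122 123 122 122 122 122 122 137 138 137 138 138 138 138 139 138
  138 138 139]
 [122 122 122 122 122 123 123 123 147 222 241 255 232 157 138 138 138 139
  139 138 138]
 [122 122 122 122 123 122 122 221 255 255 255 255 255 255 255 137 138 138
  138 137 137]
 [122 122 122 122 122 122 254 255 255 206 121 128 239 255 255 246 137 138
  134 132 131]
 [122 122 122 122 122 132 255 255 120 121 121 126 136 136 255 255 221 138
  124 105 105]
 [123 122 122 122 122 236 255 229 121 121 125 125 137 136 163 255 236 105
  104 104 105]
 [121 120 121 120 121 255 255 120 147 178 166 151 143 128 109 255 242 104
  104 104 105]
 [136 130 121 121 121 253 255 189 190 184 175 175 166 153 142 238 247 104
  104 104 105]
 [136 137 124 123 121 219 243 217 224 228 236 255 249 225 194 178 181 116
  105 104 104]
 [136 136 136 129 173 236 255 255 255 255 255 255 255 255 255 255 248 198
  128 105 105]
 [127 136 145 224 254 255 255 255 255 255 255 255 255 255 255 255 255 255
  214 137 105]
 [121 125 243 255 255 255 255 254 228 192 137  92  85 136 255 255 255 255
  255 225 156]
 [121 200 255 255 255 255 214 112 108 102  96  90  85  84  85  83 184 248
  253 254 230]]
```

```bash
python3 -c "
from station import *
print(sign_off())"
```

```text
the job is handed in; nothing more can be done
None
```

I seated the test piece flush on both pins and let go, and handed the job in at about 21 s with the blue probe held upright in the ring. It was pressing with about 5.7 N, tip roughly half way in and about 1 mm from the ring centre by my measurements; the sign-off gave no verdict.

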